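# Pack a jack plug and a crystal into the foam of a spares tray

### The job

Pack the exhibit's spares tray: put the brass jack plug and the loose black crystal into their own cut-outs in the foam, each the way round its cut-out is shaped, and push each down until it sits fully home on the floor of its cut-out. Push firmly but do not ram or crush anything, and leave the other things on the table where they stand.

Things in the scene. Friction and masses are not known exactly. Their poses are not given: they have to be found in the camera images.
- tray: Olive tray 156x142 mm (x, y), rim 22 mm, fixed to the table; origin: centre of its underside. In it a block of grey foam 128x132 mm, top 24 mm above the origin, stuck fast (does not slide) anywhere up to 9 mm off centre along tray x, either way: no pose tells this, look or feel. Cut-outs: plug's at -x, along y; crystal's at +x, -y; one at +x, +y holds a fixed crystal 1 to 3 mm proud.
- jack_plug: Loose brass jack plug lying on its side, 67 mm long, round about its own y axis, about 40 g. Handle: 15 mm thick, y = -5 to +34 mm, centre of mass near y = +10 mm; thin tip: 6 to 7 mm thick, y = -34 to -5 mm. Origin: midway along its length, on its underside as it lies (axis 7.5 mm above). It may roll a little about y.
- plug_mid (a point): Point on the plug's axis in the middle of its handle (plug frame 0, 14.5, 7.5 mm).
- plug_tip (a point): Point on the plug's axis near the end of the thin tip (plug frame 0, -30, 7.5 mm).
- crystal: Loose plug-in crystal lying flat, 14 g: a black block 22 mm (x) by 28 mm (y) by 10 mm high, x = -17 to +5 mm, (label and screw to 12 mm, not solid), and two 2.4 mm pins 12 mm long that stick out along +x to x = 17 mm, at y = +/-8 mm, 5 mm up. Origin: on its underside, amid its 33 mm length.
- crystal_mid (a point): Centre of the crystal's block (crystal frame -6, 0, 5 mm).
- crystal_pins (a point): Point midway between the crystal's pins, near their ends (crystal frame 14, 0, 5 mm).
- plug_pocket (a point): Where plug_mid lies when home if the foam is centred: tray frame (-30, 14.5, 19.5) mm, axes as the tray's; in truth up to 9 mm off in x. Floor 7.5 mm below, foam top 4.5 above. Handle part 17.4 mm wide (x), 41 long; tip part, at -y, 9.6 wide. A springy bulge on each side narrows the handle part to 11.8 mm: met 7 mm above home, passed with an 8 to 18 N push. Home, its top is 3 mm proud.
- plug_pocket_tip (a point): Where plug_tip lies when home if the foam is centred (tip towards the tray's -y): tray frame (-30, -30, 19.5) mm. Shifted in x with the foam.
- crystal_pocket (a point): Where crystal_mid lies when home if the foam is centred: tray frame (24, -32, 20) mm, axes as the tray's; in truth shifted in x just as the plug's cut-out. Floor 5 mm below, foam top 4 above. Block part 24.4 mm (x) by 30.4 (y); pins part, at +x, 22 wide. A springy bulge on each y wall narrows it to 25.6 mm: met 5 mm above home, passed with a 5 to 15 N push. Home, its block is 1 mm proud.
- crystal_pocket_pins (a point): Where crystal_pins lies when home if the foam is centred (pins towards the tray's +x): tray frame (44, -32, 20) mm. Shifted in x with the foam.
- stamp: Bystander: wooden hand stamp, 22x50 mm, 55 mm high. Origin under its centre.
- cell: Bystander: dry cell standing upright, 26 mm across, 50 mm high. Origin under its centre.
- egg_insulator: Bystander: white porcelain insulator, 32 mm across, 41 mm high. Origin under its centre.
- compass: Bystander: round pocket compass, shut, 64x55 mm, 20 mm high. Origin under its centre.
Mind the look-alikes: they are no part of the job. Of the things like the crystal, leave any that is orange; of the rest the smaller one is meant.

How it is judged:
At the end, for the whole second after the job is handed in: The plug and the crystal each lie at rest in their own cut-out, the right way round and fully home: both listed points of each no more than 1.5 mm above, within 3 mm along the tray's y and within 11.5 mm along its x of where they would lie in centred foam (x of plug_mid in the frame of plug_pocket between -0.0115 and 0.0115 m and y of plug_mid in the frame of plug_pocket between -0.003 and 0.003 m and z of plug_mid in the frame of plug_pocket below 0.0015 m and x of plug_tip in the frame of plug_pocket_tip between -0.0115 and 0.0115 m and y of plug_tip in the frame of plug_pocket_tip between -0.003 and 0.003 m and z of plug_tip in the frame of plug_pocket_tip below 0.0015 m and x of crystal_mid in the frame of crystal_pocket between -0.0115 and 0.0115 m and y of crystal_mid in the frame of crystal_pocket between -0.003 and 0.003 m and z of crystal_mid in the frame of crystal_pocket below 0.0015 m and x of crystal_pins in the frame of crystal_pocket_pins between -0.0115 and 0.0115 m and y of crystal_pins in the frame of crystal_pocket_pins between -0.003 and 0.003 m and z of crystal_pins in the frame of crystal_pocket_pins below 0.0015 m and linear speed of each of jack_plug, crystal below 0.02 m/s); the robot touches nothing.
It fails at once if the stamp, dry cell, insulator or compass moved more than 15 mm (distance of any of stamp, cell, egg_insulator, compass from where it was at the start of the episode above 0.015 m).
It fails at once if the plug or crystal was rammed into the foam tray, or the hand onto it, with more than 60 N (contact force between any of jack_plug, crystal, the fingers and tray above 60 N).
It also fails if it takes over 70 s, if anything falls off the work surface, if the arm or the gripper's body presses on something with over 40 N, if the wrist force passes 120 N, or if a joint passes its speed limit or range.

### The arm

A 6-joint arm with a two-finger parallel gripper is mounted at the origin on a cart in front of the work surface, level with it; the furniture and walls round the work are solid. World frame = base frame: x ahead of the robot, y to its left, z up, the work surface at z = 0. Lengths are in m, angles in rad, forces in N, time in s.
With the tool pointing down it reaches from about 0.35 to 0.975 m from the base axis. Payload 4.9 kg.
Tool frame: the origin (TCP) lies between the finger pads; the fingertips stand 17 mm ahead of it and the grasp point (between the pads) lies 2 mm behind it (bot.tcp_to_tips is the distance from the TCP to the fingertips, in m); z points along the fingers, y is the line along which they close (so a half turn about z gives the same grasp; the last joint's range is limited). The gripper opens to 85 mm and grips with 20 to 120 N. Pads are 22 mm wide; open, the fingers measure 114 mm over their backs; the gripper's body (76 mm by 85 mm) begins 54 mm behind the grasp point. The pads swing forward as they close: fully open they stand 13 mm farther back than shut.
Start: joints at [-1.306, 0.053, 1.613, -0, 1.476, -0.119], TCP at [0.234, -0.58, 0.248] pointing down, gripper open.
Joint ranges: [-3.01, 3.01], [-1.01, 2.22], [0.06, 2.58], [-1.02, 4.17], [0.09, 2.62], [-3.14, 3.14]. Speed limits (rad/s): [2.57, 2.57, 3.14, 3.14, 3.14, 3.14].

### API

Orientations are given as a rotation vector (axis times angle).
In Python, from cell import sensors, grab_frame, bot gives the robot as it stands.
- The arm moves only by the shell command python3 -m crank 'ROWS' [FORCE]. ROWS is a JSON list of rows, 1 to 12 of them, each of 7 numbers: the finger opening in m, then dx, dy, dz in m, then a rotation vector rx, ry, rz in rad; each row shifts and turns the commanded pose from where the row before left it, along the tool's axes as they then stand; what a row does not reach is not made up. A row lasts 1/12 s, in which the tool goes at most 0.0417 m and 0.125 rad, less where a joint would pass 70% of its speed; a pose out of reach is approached as far as the arm can. The fingers move at their own pace and stop on an object; FORCE is the grip in N (left out, the last holds). Time passes only in rows, so rows that do not move let the fingers close. It prints the time, the measured TCP pose, the force, the opening and the grip force at its end.
- sensors.state(): the state, without advancing time (a new reading comes with each control period).
- grab_frame(name): name is "side" or "top" or "wrist"; returns a dict with "color" (384x512x3 uint8, red, green, blue), "intrinsics" (3x3 intrinsics, pixels), "T" (4x4, takes a point from camera to world coordinates); the wrist camera has in their place "mount" (4x4, takes a point from camera to tool coordinates, whose origin is the TCP and whose axes are the flange's). Camera axes: x right, y down, z forward; pixel columns grow to the right and rows downward; lengths in m; the calibration is good to about 2 mm. The wrist camera is an equidistant fisheye: a pixel r from the principal point sees the ray r / f radians off the axis. A picture is of the moment at which its call begins: read the wrist's pose just before it. There is no depth.
- bot.finish_job(): hands the job in; it is judged then, once.
The state is a dict: "time": time; "joint_pos": joint angles; "dq": joint speeds; "tau": joint torques, N m; "tcp_pos": TCP position; "tool_rot": TCP orientation; "ft_force": force on the tool from outside, world axes, zero at the start; "wrist_torque": the same for the moment, N m; "grip_width": finger opening in m; "gripper_force": force on a finger pad.
Only numpy, scipy, OpenCV 4.12 (cv2) and the standard library are available. Lean on these libraries where they do the work, as an engineer would, in place of code of your own. Each camera call takes 0.05 s, during which the arm holds its last target. There are 200 camera calls.

## Working session

There is one attempt and no reset: what is moved stays moved. The work goes in short steps, Python scripts to look and compute and a shell command to move; the robot and the scene stay as the last step left them, time stands still between calls to the robot, and variables do not carry over. Pictures are saved under pics/ and viewed, at most 10 in all, crops included, and the job is handed in when it is done.

```bash
ls; mkdir -p pics; python3 - <<'E'
from cell import sensors, grab_frame, bot
import cv2,numpy as np
s=sensors.state();print(s)
for n in("top","side"):
    f=grab_frame(n);cv2.imwrite(f"pics/{n}0.png",f["color"][...,::-1]);print(n,f["intrinsics"].tolist(),f["T"].round(4).tolist())
a=cv2.imread("pics/top0.png");cv2.imwrite("pics/top0b.png",cv2.resize(a,(800,600),interpolation=cv2.INTER_CUBIC))
E
```

```text
pics
{'time': 0.0, 'joint_pos': array([-1.30598191e+00,  5.33507778e-02,  1.61433157e+00, -2.79894852e-05,
        1.47600992e+00, -1.18982916e-01]), 'dq': array([ 0.00153453,  0.00041522,  0.00039216,  0.0003955 , -0.00198555,
        0.00021037]), 'tau': array([ 4.44638681e-05, -3.93686163e+01, -3.70170701e+01, -1.11427260e-04,
        7.18828829e-03, -6.10963525e-06]), 'tcp_pos': array([ 0.23387101, -0.57893913,  0.24704432]), 'tool_rot': array([-3.08187080e+00, -5.98779276e-01,  2.83726727e-04]), 'ft_force': array([0.56615342, 0.81040678, 0.99444346]), 'wrist_torque': array([-0.06732577, -0.0221733 ,  0.02430071]), 'gripper_force': 0.0, 'grip_width': 0.08533539537078698}
top [[402.0850562964472, 0.0, 257.44839836026557], [0.0, 402.0850562964472, 193.55892714127688], [0.0, 0.0, 1.0]] [[0.0125, -0.9927, 0.1197, 0.4055], [-0.9995, -0.0159, -0.0267, 0.0039], [0.0284, -0.1194, -0.9924, 1.1157], [0.0, 0.0, 0.0, 1.0]]
side [[412.9040120342143, 0.0, 256.3304364907134], [0.0, 412.9040120342143, 194.23292954129806], [0.0, 0.0, 1.0]] [[0.9451, -0.1424, 0.2942, 0.1984], [-0.3259, -0.4807, 0.8141, -0.9843], [0.0255, -0.8652, -0.5008, 0.6338], [0.0, 0.0, 0.0, 1.0]]
```

View pics/top0b.png

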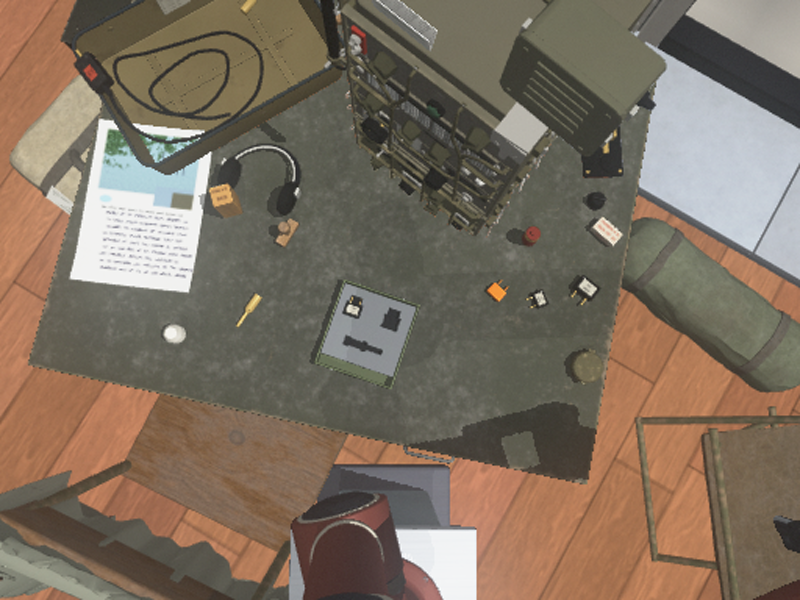

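View pics/side0.png

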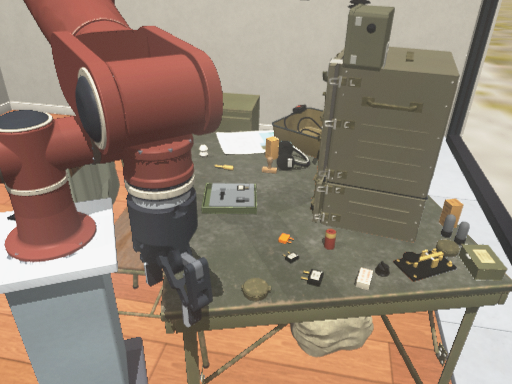

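The top view (800x600) shows the tray at (367,333), the plug at (249,309), and three crystal look-alikes: orange (497,291), small black (540,298) and large black (585,288). By the description I choose the small black one at (540,298). Bystanders are the stamp (286,232), insulator (174,333), compass (585,366) and a red cell (531,236). Next is one close composite crop.

```bash
python3 - <<'E'
import cv2,numpy as np
a=cv2.imread("pics/top0.png")
# tiles: x0,y0,w,h
def t(x,y,w,h,k): return cv2.resize(a[y:y+h,x:x+w],(w*k,h*k),interpolation=cv2.INTER_CUBIC)
A=t(195,172,80,80,5) # tray 400x400
B=t(145,180,40,40,10)
C=t(305,170,80,40,10)[:200*2,:]
out=np.zeros((600,800,3),np.uint8)
out[:400,:400]=A; out[:400,400:]=B
out[400:,:400]=t(305,170,80,40,5)
out[400:,400:600]=t(335,180,20,20,10)
cv2.imwrite("pics/crop1.png",out)
E
```

```text
(no output)
```

View pics/crop1.png

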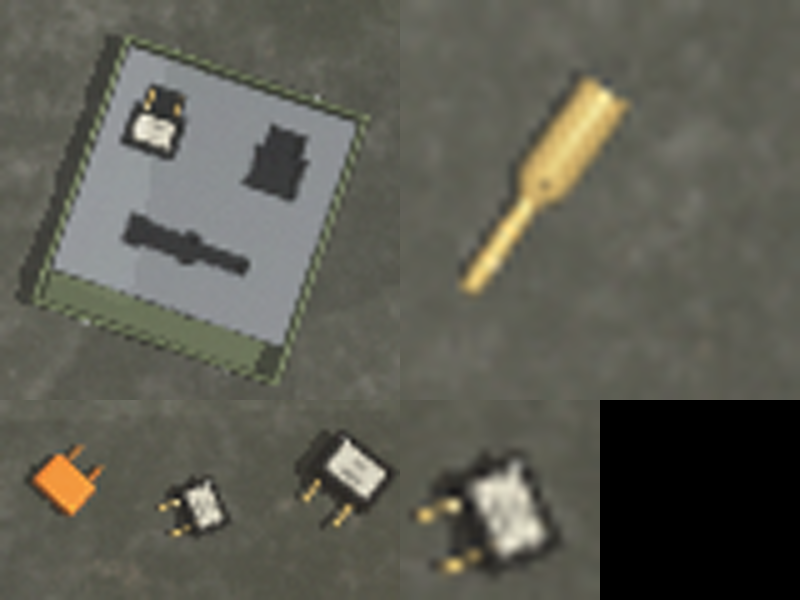

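The crop shows tray corners (125,38), (368,120), (278,383), (38,305), with the foam shifted towards +x. The plug has its handle end at (605,90) and tip end at (470,285). The small black crystal has its block at about (508,515) and its pin ends at (425,516) and (452,566), so the choice is confirmed.

```bash
cat > h.py <<'E'
from cell import sensors, grab_frame, bot
import cv2,numpy as np
from scipy.spatial.transform import Rotation as R
def fixed(name,uv,z,f=None):
    f=f or grab_frame(name);K=f["intrinsics"];T=f["T"]
    d=T[:3,:3]@np.linalg.inv(K)@[uv[0],uv[1],1];o=T[:3,3]
    return o+d*(z-o[2])/d[2]
def save_wrist(tag):
    s=sensors.state();f=grab_frame("wrist")
    TW=np.eye(4);TW[:3,:3]=R.from_rotvec(s["tool_rot"]).as_matrix();TW[:3,3]=s["tcp_pos"]
    cv2.imwrite(f"pics/{tag}.png",f["color"][...,::-1]);np.savez(f"pics/{tag}.npz",K=f["intrinsics"],T=TW@f["mount"],m=f["mount"])
def wray(tag,uv):
    n=np.load(f"pics/{tag}.npz");K=n["K"];T=n["T"]
    p=(np.array(uv,float)-K[:2,2])/[K[0,0],K[1,1]];r=np.hypot(*p)
    d=np.array([*(p/r*np.sin(r)),np.cos(r)]) if r>1e-9 else np.array([0,0,1.])
    return T[:3,3],T[:3,:3]@d
def wrist(tag,uv,z):
    o,d=wray(tag,uv);return o+d*(z-o[2])/d[2]
def wpix(tag,P):
    n=np.load(f"pics/{tag}.npz");c=np.linalg.inv(n["T"])@[*P,1]
    t=np.arctan2(np.hypot(c[0],c[1]),c[2]);v=c[:2]/np.hypot(c[0],c[1])*t
    return v*[n["K"][0,0],n["K"][1,1]]+n["K"][:2,2]
def rectify(tag,c,yaw,z,half,px=600):
    """orthographic-like view of plane z: rows down = -x' , cols right = -y' (frame rotated by yaw), centre c"""
    n=np.load(f"pics/{tag}.npz");im=cv2.imread(f"pics/{tag}.png")
    g=(np.arange(px)+.5)/px*2*half-half
    Y,X=np.meshgrid(-g,-g)
    P=np.stack([c[0]+X*np.cos(yaw)-Y*np.sin(yaw),c[1]+X*np.sin(yaw)+Y*np.cos(yaw),np.full_like(X,z)],-1)
    Ti=np.linalg.inv(n["T"]);q=P@Ti[:3,:3].T+Ti[:3,3]
    rr=np.hypot(q[...,0],q[...,1]);t=np.arctan2(rr,q[...,2])/rr
    return cv2.remap(im,(q[...,0]*t*n["K"][0,0]+n["K"][0,2]).astype(np.float32),(q[...,1]*t*n["K"][1,1]+n["K"][1,2]).astype(np.float32),cv2.INTER_CUBIC)
def goto(p,yaw=None):
    """tool-axis displacement to reach world p with tool down; yaw = world angle of tool y axis (mod pi)"""
    s=sensors.state();M=R.from_rotvec(s["tool_rot"]).as_matrix()
    d=M.T@(np.array(p)-s["tcp_pos"]);print("t",round(s["time"],2),"tcp",s["tcp_pos"].round(4),"tool d",d.round(4), end=" ")
    a=np.arctan2(M[1,1],M[0,1]);print("toolY yaw",a.round(3),end=" ")
    if yaw is not None:
        e=(yaw-a+np.pi/2)%np.pi-np.pi/2; 
        Rt=R.from_euler("z",yaw if abs(np.cos(yaw-a))*1>0 and np.cos(yaw-a)>0 else yaw+np.pi).as_matrix()
        y=Rt@[1,0,0];z=np.array([0,0,-1.]);x=np.cross(y,z)
        print("rotvec tool",R.from_matrix(M.T@np.c_[x,y,z]).as_rotvec().round(4),"j6",s["joint_pos"][5].round(3),end="")
    print()
E
python3 - <<'E'
from h import *
f=grab_frame("top")
w=lambda x,y,k,ox,oy,z:fixed("top",((x+.5)/k+ox-.5,(y+.5)/k+oy-.5),z,f)
c=np.array([w(x,y,5,195,172,.022) for x,y in((125,38),(368,120),(278,383),(38,305))])
print("tray",c.round(4).tolist(),c.mean(0),[np.linalg.norm(c[i]-c[i-1]).round(4) for i in range(4)])
d=(c[0]+c[1]-c[2]-c[3]);print("tray yaw",np.arctan2(d[1],d[0]))
a=w(205,90,10,145,180,.0075);b=w(70,285,10,145,180,.0075);v=a-b
print("plug",(a+b)/2,np.linalg.norm(v),"y dir",np.arctan2(v[1],v[0]))
p1=w(25,116,10,335,180,.005);p2=w(52,166,10,335,180,.005);bc=w(108,115,10,335,180,.011)
v=(p1+p2)/2-bc;print("crystal block",bc,"pins",p1,p2,np.linalg.norm(p1-p2),np.linalg.norm(v[:2]),np.arctan2(v[1],v[0]))
for n,u,v in(("stamp",286,232),("cell",531,236),("egg",174,333),("compass",585,366),("orange",497,291),("big",585,288)):print(n,fixed("top",(u/1.5625,v/1.5625),.01,f).round(3))
E
```

```text
tray [[0.5755, 0.0788, 0.022], [0.5323, -0.0551, 0.022], [0.3889, -0.0079, 0.022], [0.429, 0.1222, 0.022]] [0.48142898 0.03450092 0.022     ] [np.float64(0.1528), np.float64(0.1408), np.float64(0.151), np.float64(0.1362)]
tray yaw -0.30283181305723195
plug [0.5218224  0.24690558 0.0075    ] 0.06464146895076557 y dir -0.566079246973048
crystal block [ 0.54978145 -0.27093081  0.011     ] pins [ 0.54990432 -0.24901528  0.005     ] [ 0.53592355 -0.25645593  0.005     ] 0.01583746994890422 0.01944808785629431 1.9317004531051931
stamp [0.662 0.184 0.01 ]
cell [ 0.664 -0.257  0.01 ]
egg [0.479 0.372 0.01 ]
compass [ 0.431 -0.35   0.01 ]
orange [ 0.562 -0.195  0.01 ]
big [ 0.57  -0.353  0.01 ]
```

```bash
python3 -c "
from h import *
goto((.530,-.262,.20),.48)
f=grab_frame('wrist');print(f['mount'].round(3).tolist(),f['intrinsics'].tolist(),bot.tcp_to_tips)"
```

```text
t 0.15 tcp [ 0.2339 -0.5791  0.2473] tool d [ 0.3933 -0.1831  0.0477] toolY yaw -1.187 rotvec tool [-1.5000e-03  1.0000e-03  1.4746e+00] j6 -0.119
[[-0.0, -0.96, -0.282, 0.071], [1.0, -0.0, 0.001, 0.002], [-0.001, -0.282, 0.96, -0.125], [0.0, 0.0, 0.0, 1.0]] [[297.3186396354542, 0.0, 257.35080552495555], [0.0, 297.3186396354542, 193.24837001209056], [0.0, 0.0, 1.0]] 0.017
```

```bash
python3 - <<'E'
s=open('h.py').read()
i=s.index("        e=(yaw-a");j=s.index("        y=Rt")
s=s[:i]+'        Rt=R.from_euler("z",yaw).as_matrix()\n'+s[j:]
open('h.py','w').write(s)
E
python3 -m crank '[[0.085,0.0328,-0.0153,0.004,0,0,0],[0.085,0.0328,-0.0153,0.004,0,0,0],[0.085,0.0328,-0.0153,0.004,0,0,0],[0.085,0.0328,-0.0153,0.004,0,0,0],[0.085,0.0328,-0.0153,0.004,0,0,0],[0.085,0.0328,-0.0153,0.004,0,0,0],[0.085,0.0328,-0.0153,0.004,0,0,0],[0.085,0.0328,-0.0153,0.004,0,0,0],[0.085,0.0328,-0.0153,0.004,0,0,0],[0.085,0.0328,-0.0153,0.004,0,0,0],[0.085,0.0328,-0.0153,0.004,0,0,0],[0.085,0.0328,-0.0153,0.004,0,0,0]]' 30
python3 -m crank '[[0.05,0,0,0,0,0,-0.119],[0.05,0,0,0,0,0,-0.119],[0.05,0,0,0,0,0,-0.119],[0.05,0,0,0,0,0,-0.119],[0.05,0,0,0,0,0,-0.119],[0.05,0,0,0,0,0,-0.119],[0.05,0,0,0,0,0,-0.119],[0.05,0,0,0,0,0,-0.119],[0.05,0,0,0,0,0,-0.119],[0.05,0,0,0,0,0,-0.119],[0.05,0,0,0,0,0,-0.119],[0.05,0,0,0,0,0,-0.119]]'
python3 -m crank '[[0.05,0,0,0,0,0,-0.119],[0.05,0,0,0,0,0,-0.119],[0.05,0,0,0,0,0,0],[0.05,0,0,0,0,0,0]]'
python3 - <<'E'
from h import *
goto((.5436,-.264,.15),.48)
save_wrist("w1")
cv2.imwrite("pics/w1r.png",rectify("w1",(.545,-.266),0,.008,.045))
print(wpix("w1",(.545,-.266,.008)))
E
```

```text
time: 1.2
tcp_pos: [0.5311, -0.2603, 0.2]
tool_rot: [3.084, 0.599, -0.0]
ft_force: [1.0, 0.3, 0.1]
grip_width: 0.0851
gripper_force: 0.0
time: 2.2
tcp_pos: [0.5301, -0.2618, 0.2]
tool_rot: [-1.931, -2.478, 0.0]
ft_force: [-0.3, 0.0, -0.5]
grip_width: 0.0499
gripper_force: 0.0
time: 2.53
tcp_pos: [0.5301, -0.2618, 0.2001]
tool_rot: [-1.635, -2.682, 0.0]
ft_force: [0.8, -0.6, 0.2]
grip_width: 0.0496
gripper_force: 0.0
t 2.53 tcp [ 0.5301 -0.2618  0.2001] tool d [-0.0081  0.011   0.0501] toolY yaw 0.476 rotvec tool [-0.0002 -0.0003 -0.004 ] j6 -1.061
[268.37185211 182.16034168]
```

View pics/w1r.png

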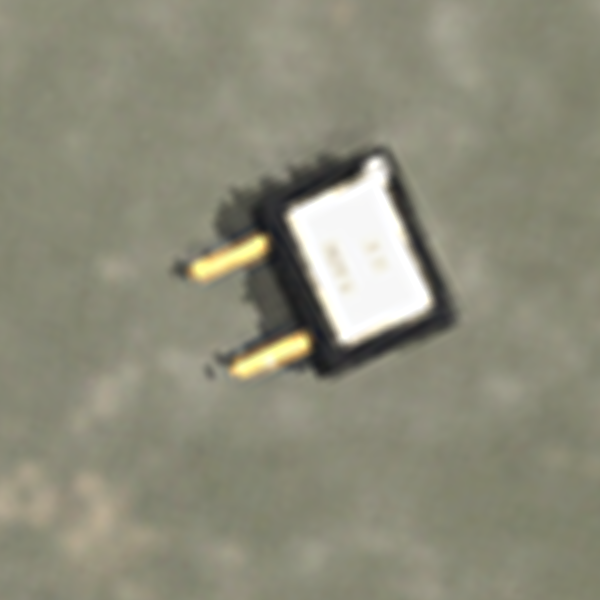

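The rectified wrist view shows the small black crystal, with block corners (265,205), (385,150), (452,320), (328,375) and pin ends (192,272), (235,372). That puts the block centre at about (0.5504,-0.2746) with crystal x at yaw 1.96. The measured sizes match the 28 mm block, the 12 mm pins and the 16 mm pin spacing.

```bash
python3 -c "
from h import *
goto((.5504,-.2746,.0215),.39)"
```

```text
t 2.58 tcp [ 0.5302 -0.2618  0.2001] tool d [-0.0207  0.0121  0.1786] toolY yaw 0.476 rotvec tool [-0.0001 -0.0003  0.0862] j6 -1.061
```

```bash

python3 -m crank '[[0.05,-0.0104,0.0061,0.03,0,0,0],[0.05,-0.0103,0.006,0.035,0,0,0],[0.05,0,0,0.03,0,0,0.086],[0.05,0,0,0.03,0,0,0],[0.05,0,0,0.03,0,0,0],[0.05,0,0,0.015,0,0,0],[0.05,0,0,0.0086,0,0,0],[0.05,0,0,0,0,0,0],[0.05,0,0,0,0,0,0]]' 30
python3 -c "
from h import *
goto((.5504,-.2746,.0215),.39)"
python3 -m crank '[[0.015,0,0,0,0,0,0],[0.015,0,0,0,0,0,0],[0.015,0,0,0,0,0,0],[0.015,0,0,0,0,0,0],[0.015,0,0,0,0,0,0],[0.015,0,0,0,0,0,0]]' 30
```

```text
time: 3.33
tcp_pos: [0.5509, -0.2749, 0.0222]
tool_rot: [1.746, 2.611, 0.0]
ft_force: [0.1, -0.3, 0.8]
grip_width: 0.0501
gripper_force: 0.0
t 3.33 tcp [ 0.5509 -0.2749  0.0222] tool d [ 0.0005 -0.0003  0.0007] toolY yaw 0.392 rotvec tool [0.0003 0.0004 0.0021] j6 -0.976
time: 3.83
tcp_pos: [0.552, -0.2757, 0.0241]
tool_rot: [1.743, 2.609, 0.0]
ft_force: [-0.2, 1.3, 5.4]
grip_width: 0.0272
gripper_force: 30.1
```

```bash

python3 -m crank '[[0.015,0,0,-0.01,0,0,0],[0.015,0,0,-0.03,0,0,0],[0.015,0,0,-0.035,0,0,0],[0.015,0,0,-0.035,0,0,0],[0.015,0,0,-0.035,0,0,0],[0.015,0,0,-0.01,0,0,0],[0.015,0,0,0,0,0,0]]' 30
python3 -c "
from h import *
goto((.46,.03,.18),.39)"
```

```text
time: 4.42
tcp_pos: [0.5526, -0.276, 0.1822]
tool_rot: [1.74, 2.605, 0.0]
ft_force: [-0.5, 0.9, -0.6]
grip_width: 0.0275
gripper_force: 29.6
t 4.42 tcp [ 0.5526 -0.276   0.1822] tool d [0.3181 0.0317 0.    ] toolY yaw 0.393 rotvec tool [0.005  0.0074 0.003 ] j6 -0.977
```

```bash

python3 -m crank '[[0.015,0.032,0.0032,0,0,0,0],[0.015,0.032,0.0032,0,0,0,0],[0.015,0.032,0.0032,0,0,0,0],[0.015,0.032,0.0032,0,0,0,0],[0.015,0.032,0.0032,0,0,0,0],[0.015,0.032,0.0032,0,0,0,0],[0.015,0.032,0.0032,0,0,0,0],[0.015,0.032,0.0032,0,0,0,0],[0.015,0.032,0.0032,0,0,0,0],[0.015,0.032,0.0032,0,0,0,0]]' 30
python3 -m crank '[[0.015,0,0,0,0,0,0.12],[0.015,0,0,0,0,0,0.12],[0.015,0,0,0,0,0,0.12],[0.015,0,0,0,0,0,0.12],[0.015,0,0,0,0,0,0.12],[0.015,0,0,0,0,0,0.12],[0.015,0,0,0,0,0,0.12],[0.015,0,0,0,0,0,0.12],[0.015,0,0,0,0,0,0.12],[0.015,0,0,0,0,0,0.12],[0.015,0,0,0,0,0,0.12],[0.015,0,0,0,0,0,0.12]]'
python3 -m crank '[[0.015,0,0,0,0,0,0.12],[0.015,0,0,0,0,0,0.12],[0.015,0,0,0,0,0,0.12],[0.015,0,0,0,0,0,0.12],[0.015,0,0,0,0,0,0.12],[0.015,0,0,0,0,0,0.12],[0.015,0,0,0,0,0,0.103],[0.015,0,0,0,0,0,0],[0.015,0,0,0,0,0,0]]'
python3 - <<'E'
from h import *
goto((.46,.03,.18),-1.873)
save_wrist("w2")
a=rectify("w2",(.478,.033),-.303,.024,.085,600)
p=rectify("w2",sensors.state()["tcp_pos"][:2],-.303,sensors.state()["tcp_pos"][2]-.012,.03,200)
o=np.zeros((600,800,3),np.uint8);o[:,:600]=a;o[:200,600:]=p
w=cv2.imread("pics/w2.png");o[200:350,600:]=cv2.resize(w,(200,150))
cv2.imwrite("pics/w2r.png",o)
E
```

```text
time: 5.25
tcp_pos: [0.4554, 0.0346, 0.1742]
tool_rot: [-1.744, -2.609, 0.003]
ft_force: [0.6, -0.1, -1.0]
grip_width: 0.0277
gripper_force: 29.7
time: 6.25
tcp_pos: [0.456, 0.0333, 0.1741]
tool_rot: [-3.035, -0.804, 0.006]
ft_force: [0.1, 0.3, -0.5]
grip_width: 0.0274
gripper_force: 29.7
time: 7.0
tcp_pos: [0.4564, 0.0333, 0.1748]
tool_rot: [3.107, -0.464, -0.005]
ft_force: [0.6, -0.1, -0.6]
grip_width: 0.0276
gripper_force: 29.7
t 7.0 tcp [0.4564 0.0333 0.1748] tool d [ 0.0043  0.0021 -0.0052] toolY yaw -1.867 rotvec tool [0.0007 0.0032 0.0056] j6 1.777
```

View pics/w2r.png

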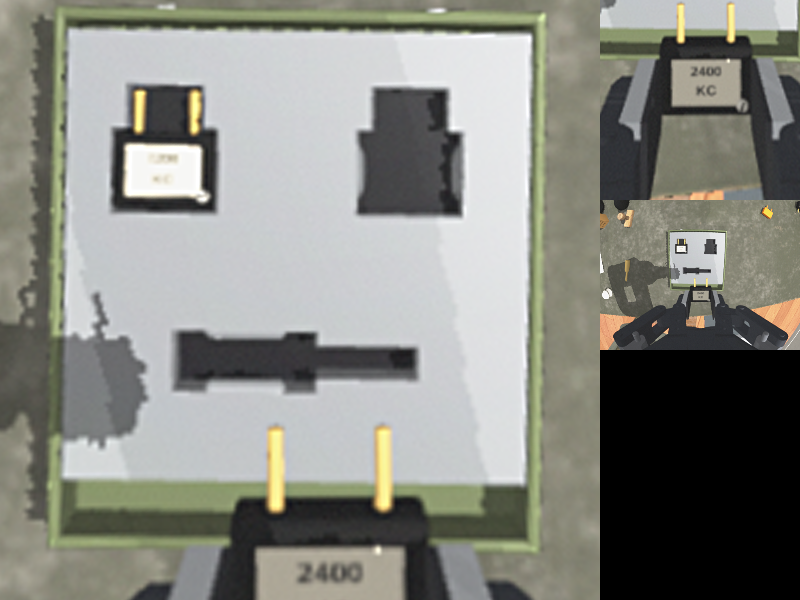

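The view shows the held crystal (label "2400", pins towards tray +x) and the empty crystal cut-out, block part at rows 131–214, cols 358–462. The plug cut-out has its handle at cols 175–316, axis row 360 and tip end at col 417. The foam is shifted about +7 mm along tray x. Next I'll hover low over the crystal cut-out and check again.

```bash

python3 -m crank '[[0.015,0.026,0.012,0.01,0,0,0.006],[0.015,0.0254,0.0119,0.03,0,0,0],[0.015,0,0,0.03,0,0,0],[0.015,0,0,0.03,0,0,0],[0.015,0,0,0.016,0,0,0],[0.015,0,0,0.0,0,0,0],[0.015,0,0,0.0,0,0,0]]'
python3 - <<'E'
from h import *
s=sensors.state();p=s["tcp_pos"]
goto(p,-1.873)
save_wrist("w3")
a=rectify("w3",p[:2]+[.005,0],-.303,.024,.04,400)
b=rectify("w3",p[:2]+[.005,0],-.303,p[2]-.0165,.04,400)
cv2.imwrite("pics/w3r.png",np.hstack([a,b]))
E
```

```text
time: 7.63
tcp_pos: [0.4984, -0.0048, 0.0595]
tool_rot: [-3.105, 0.476, 0.005]
ft_force: [0.3, 0.5, -0.0]
grip_width: 0.0272
gripper_force: 29.7
t 7.63 tcp [ 0.4984 -0.0048  0.0595] tool d [0. 0. 0.] toolY yaw -1.875 rotvec tool [ 0.0004  0.0032 -0.0019] j6 1.716
```

View pics/w3r.png

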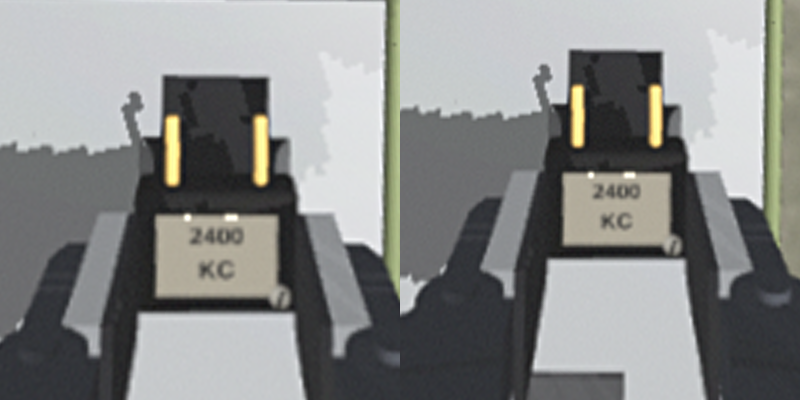

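The crystal's pins and the cut-out share the same centre column (~216), and the pin tips have about 1.7 mm of clearance to the cut-out's end. It is aligned, so I'll lower it gently.

```bash

python3 -m crank '[[0.015,0,0,0.005,0,0,0],[0.015,0,0,0.004,0,0,0],[0.015,0,0,0.0025,0,0,0],[0.015,0,0,0.001,0,0,0],[0.015,0,0,0,0,0,0]]'
python3 -m crank '[[0.015,0,0,0.001,0,0,0],[0.015,0,0,0.001,0,0,0],[0.015,0,0,0,0,0,0]]'
```

```text
time: 8.1
tcp_pos: [0.4995, -0.0049, 0.0482]
tool_rot: [3.105, -0.477, 0.0]
ft_force: [-0.1, 0.6, 0.9]
grip_width: 0.0277
gripper_force: 29.7
time: 8.35
tcp_pos: [0.4994, -0.0049, 0.0461]
tool_rot: [3.105, -0.477, -0.0]
ft_force: [0.0, 0.4, -1.1]
grip_width: 0.0273
gripper_force: 29.7
```

```bash

python3 -m crank '[[0.015,0,0,0.001,0,0,0],[0.015,0,0,0.001,0,0,0],[0.015,0,0,0,0,0,0]]'
python3 -m crank '[[0.015,0,0,0.001,0,0,0],[0.015,0,0,0,0,0,0]]'
```

```text
time: 8.6
tcp_pos: [0.4997, -0.0049, 0.0443]
tool_rot: [-3.105, 0.478, -0.001]
ft_force: [0.3, 0.9, 1.2]
grip_width: 0.0274
gripper_force: 29.8
time: 8.77
tcp_pos: [0.4999, -0.0049, 0.0436]
tool_rot: [-3.105, 0.477, -0.001]
ft_force: [-0.4, 0.4, 1.8]
grip_width: 0.0273
gripper_force: 30.0
```

```bash

python3 -m crank '[[0.015,0,0,0.001,0,0,0],[0.015,0,0,0,0,0,0],[0.015,0,0,0,0,0,0]]'
python3 -m crank '[[0.015,0,0,0.001,0,0,0],[0.015,0,0,0,0,0,0],[0.015,0,0,0,0,0,0]]'
```

```text
time: 9.02
tcp_pos: [0.5001, -0.005, 0.0426]
tool_rot: [-3.105, 0.478, -0.002]
ft_force: [0.4, -0.0, 2.8]
grip_width: 0.0272
gripper_force: 30.1
time: 9.27
tcp_pos: [0.5, -0.005, 0.0416]
tool_rot: [3.105, -0.478, 0.002]
ft_force: [0.5, 0.6, 3.9]
grip_width: 0.0273
gripper_force: 30.1
```

```bash

python3 -m crank '[[0.045,0,0,0,0,0,0],[0.045,0,0,0,0,0,0],[0.045,0,0,-0.01,0,0,0],[0.045,0,0,-0.03,0,0,0],[0.045,0,0,-0.03,0,0,0],[0.045,0,0,0,0,0,0]]'
python3 - <<'E'
from h import *
s=sensors.state();p=s["tcp_pos"]
save_wrist("w4")
a=rectify("w4",p[:2]+[.005,0],-.303,.024,.04,600)
cv2.imwrite("pics/w4r.png",a)
E
```

```text
time: 9.77
tcp_pos: [0.5031, -0.0055, 0.1178]
tool_rot: [3.105, -0.477, 0.016]
ft_force: [0.8, 0.9, 1.8]
grip_width: 0.0449
gripper_force: 0.0
```

View pics/w4r.png

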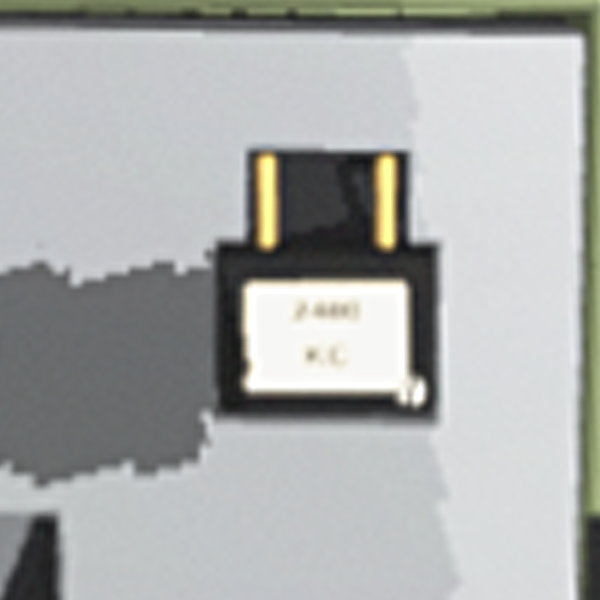

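The crystal sits square in its cut-out, block cols 217–437 and rows 245–415, ready to be pushed. I'll close the fingers and press on the block's centre.

```bash

python3 -m crank '[[0,0,0,0,0,0,0],[0,0,0,0.03,0,0,0],[0,0,0,0.028,0,0,0],[0,0,0,0,0,0,0],[0,0,0,0,0,0,0],[0,0,0,0,0,0,0]]' 30
python3 -c "
from h import *
goto((.5033,-.006,.0475),-1.873)"
```

```text
time: 10.32
tcp_pos: [0.4993, -0.0049, 0.0533]
tool_rot: [3.105, -0.478, -0.001]
ft_force: [-0.1, -0.3, 0.5]
grip_width: 0.0005
gripper_force: 0.0
t 10.32 tcp [ 0.4993 -0.0049  0.0533] tool d [ 0.0041 -0.0002  0.0058] toolY yaw -1.876 rotvec tool [ 0.0002  0.0008 -0.003 ] j6 1.717
```

```bash

python3 -m crank '[[0,0.0037,-0.0002,0.002,0,0,0],[0,0,0,0.002,0,0,0],[0,0,0,0.001,0,0,0],[0,0,0,0.001,0,0,0],[0,0,0,0,0,0,0]]'
python3 -m crank '[[0,0,0,0.001,0,0,0],[0,0,0,0.001,0,0,0],[0,0,0,0,0,0,0]]'
```

```text
time: 10.73
tcp_pos: [0.5032, -0.0059, 0.0474]
tool_rot: [-3.105, 0.478, -0.0]
ft_force: [0.4, 0.2, -0.3]
grip_width: 0.0
gripper_force: 0.0
time: 10.98
tcp_pos: [0.5033, -0.0059, 0.0453]
tool_rot: [-3.105, 0.478, -0.001]
ft_force: [0.1, -1.0, 0.3]
grip_width: 0.0004
gripper_force: 0.3
```

```bash

python3 -m crank '[[0,0,0,0.001,0,0,0],[0,0,0,0.001,0,0,0],[0,0,0,0,0,0,0]]'
python3 -m crank '[[0,0,0,0.001,0,0,0],[0,0,0,0.001,0,0,0],[0,0,0,0,0,0,0]]'
```

```text
time: 11.23
tcp_pos: [0.5037, -0.0059, 0.0438]
tool_rot: [3.105, -0.477, 0.002]
ft_force: [-0.7, 0.5, 2.5]
grip_width: 0.0
gripper_force: 1.8
time: 11.48
tcp_pos: [0.5038, -0.006, 0.0425]
tool_rot: [3.105, -0.478, 0.001]
ft_force: [-3.1, 0.5, 10.3]
grip_width: -0.0001
gripper_force: 5.2
```

```bash

python3 -m crank '[[0,0,0,0.001,0,0,0],[0,0,0,0.001,0,0,0],[0,0,0,0,0,0,0]]'
python3 -m crank '[[0,0,0,0.001,0,0,0],[0,0,0,0,0,0,0],[0,0,0,0,0,0,0]]'
```

```text
time: 11.73
tcp_pos: [0.5039, -0.006, 0.0424]
tool_rot: [3.105, -0.477, -0.001]
ft_force: [-9.6, 1.6, 23.0]
grip_width: 0.0002
gripper_force: 11.8
time: 11.98
tcp_pos: [0.5039, -0.006, 0.0423]
tool_rot: [3.105, -0.477, -0.002]
ft_force: [-13.5, 1.4, 29.6]
grip_width: 0.0002
gripper_force: 14.9
```

```bash

python3 -m crank '[[0,0,0,-0.01,0,0,0],[0,0,0,-0.03,0,0,0],[0.04,0,0,-0.04,0,0,0],[0.04,0,0,-0.04,0,0,0],[0.04,0,0,0,0,0,0],[0.04,0,0,0,0,0,0],[0.04,0,0,0,0,0,0]]'
python3 - <<'E'
from h import *
goto((.51,.237,.18),-2.137)
save_wrist("w5")
cv2.imwrite("pics/w5a.png",rectify("w5",(.5026,-.0065),-.303,.025,.04,400))
E
```

```text
time: 12.57
tcp_pos: [0.5026, -0.0058, 0.1574]
tool_rot: [-3.105, 0.478, 0.001]
ft_force: [0.2, 0.4, -0.8]
grip_width: 0.0403
gripper_force: 0.0
t 12.57 tcp [ 0.5026 -0.0058  0.1574] tool d [-0.0659 -0.2338 -0.0226] toolY yaw -1.876 rotvec tool [2.00e-04 9.00e-04 2.61e-01] j6 1.716
```

```bash

python3 -m crank '[[0.04,-0.0082,-0.0292,-0.005,0,0,0],[0.04,-0.0082,-0.0292,-0.005,0,0,0],[0.04,-0.0082,-0.0292,-0.005,0,0,0],[0.04,-0.0082,-0.0292,-0.005,0,0,0],[0.04,-0.0082,-0.0292,-0.0026,0,0,0],[0.04,-0.0082,-0.0292,0,0,0,0],[0.04,-0.0082,-0.0292,0,0,0,0],[0.04,-0.0082,-0.0292,0,0,0,0.12],[0.04,0,0,0,0,0,0.12],[0.04,0,0,0,0,0,0.021],[0.04,0,0,0,0,0,0],[0.04,0,0,0,0,0,0]]'
python3 - <<'E'
from h import *
goto((.5341,.2391,.18),-2.137)
save_wrist("w6")
a=rectify("w6",(.5218,.2469),0,.0075,.045,400)
b=cv2.imread("pics/w5a.png")
cv2.imwrite("pics/w6r.png",np.hstack([a,b]))
E
```

```text
time: 13.62
tcp_pos: [0.51, 0.2359, 0.1791]
tool_rot: [3.016, -0.875, -0.004]
ft_force: [0.2, 0.0, 0.4]
grip_width: 0.0398
gripper_force: 0.0
t 13.62 tcp [0.51   0.2359 0.1791] tool d [ 0.0186 -0.0156 -0.0009] toolY yaw -2.135 rotvec tool [0.0022 0.0017 0.0016] j6 2.436
```

View pics/w6r.png

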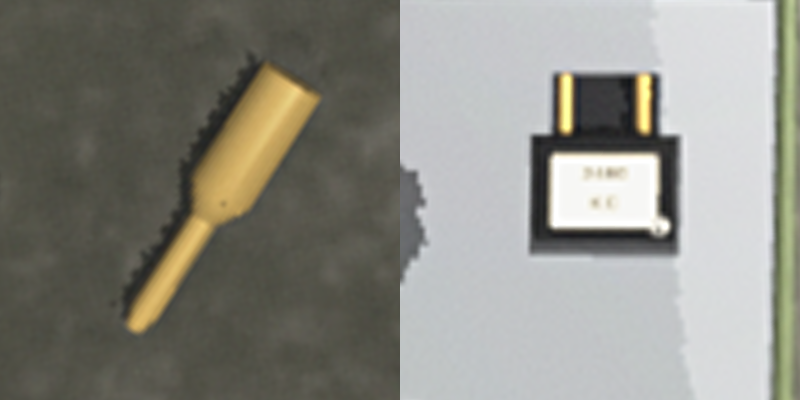

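The plug's handle end is at (292,79) and its tip end at (136,327), giving 66 mm length and yaw -0.561. The crystal sits square in its cut-out in the right-hand panel.

```bash

python3 -m crank '[[0.04,0.0093,-0.0078,0.01,0,0,0],[0.04,0.0093,-0.0078,0.03,0,0,0],[0.04,0,0,0.03,0,0,0],[0.04,0,0,0.03,0,0,0],[0.04,0,0,0.02,0,0,0],[0.04,0,0,0,0,0,0],[0.04,0,0,0,0,0,0]]' 40
python3 -c "
from h import *
goto((.5344,.2376,.0205),-2.132)"
```

```text
time: 14.25
tcp_pos: [0.5338, 0.2388, 0.0595]
tool_rot: [3.015, -0.878, -0.004]
ft_force: [0.7, -0.3, 0.7]
grip_width: 0.0402
gripper_force: 0.0
t 14.25 tcp [0.5338 0.2388 0.0595] tool d [0.0012 0.0006 0.039 ] toolY yaw -2.137 rotvec tool [ 0.0025  0.0021 -0.0053] j6 2.431
```

```bash

python3 -m crank '[[0.04,0.0012,0.0006,0.02,0.0025,0.002,-0.005],[0.04,0,0,0.01,0,0,0],[0.04,0,0,0.006,0,0,0],[0.04,0,0,0.003,0,0,0],[0.04,0,0,0,0,0,0],[0.04,0,0,0,0,0,0]]' 40
python3 -m crank '[[0.005,0,0,0,0,0,0],[0.005,0,0,0,0,0,0],[0.005,0,0,0,0,0,0],[0.005,0,0,0,0,0,0],[0.005,0,0,0,0,0,0],[0.005,0,0,0,0,0,0]]' 40
```

```text
time: 14.75
tcp_pos: [0.536, 0.2389, 0.0226]
tool_rot: [-3.016, 0.869, -0.006]
ft_force: [0.2, 0.4, 0.1]
grip_width: 0.0403
gripper_force: 0.0
time: 15.25
tcp_pos: [0.5361, 0.2389, 0.0226]
tool_rot: [-3.016, 0.869, -0.006]
ft_force: [-0.9, 0.4, 5.2]
grip_width: 0.0127
gripper_force: 40.5
```

```bash

python3 -m crank '[[0.035,0,0,0,0,0,0],[0.035,0,0,0,0,0,0],[0.035,0,0,0.0025,0,0,0],[0.035,0,0,0,0,0,0],[0.005,0,0,0,0,0,0],[0.005,0,0,0,0,0,0],[0.005,0,0,0,0,0,0],[0.005,0,0,0,0,0,0],[0.005,0,0,0,0,0,0],[0.005,0,0,0,0,0,0]]' 40
```

```text
time: 16.08
tcp_pos: [0.5355, 0.2387, 0.0192]
tool_rot: [-3.017, 0.87, -0.004]
ft_force: [-0.2, -0.4, -0.1]
grip_width: 0.0128
gripper_force: 39.8
```

```bash

python3 -m crank '[[0.005,0,0,-0.01,0,0,0],[0.005,0,0,-0.03,0,0,0],[0.005,0,0,-0.03,0,0,0],[0.005,0,0,-0.03,0,0,0],[0.005,0,0,0,0,0,0],[0.005,0,0,0,0,0,0]]' 40
python3 -c "
from h import *
goto((.4656,.0545,.10),-2.132)"
```

```text
time: 16.58
tcp_pos: [0.5372, 0.2392, 0.1231]
tool_rot: [-3.014, 0.868, -0.013]
ft_force: [-0.2, 0.4, -0.4]
grip_width: 0.0131
gripper_force: 39.9
t 16.58 tcp [0.5372 0.2392 0.1231] tool d [0.0376 0.1947 0.0219] toolY yaw -2.132 rotvec tool [-0.0073 -0.0062  0.0001] j6 2.424
```

```bash

python3 -m crank '[[0.005,0.0047,0.0243,0.002,0,0,0],[0.005,0.0047,0.0243,0.002,0,0,0],[0.005,0.0047,0.0243,0.002,0,0,0],[0.005,0.0047,0.0243,0.002,0,0,0],[0.005,0.0047,0.0243,0.002,0,0,0],[0.005,0.0047,0.0243,0.002,0,0,0],[0.005,0.0047,0.0243,0.002,0,0,0],[0.005,0.0047,0.0243,0.002,0,0,0],[0.005,0,0,0,0,0,-0.12],[0.005,0,0,0,0,0,-0.12],[0.005,0,0,0,0,0,-0.12]]' 40
python3 -m crank '[[0.005,0,0,0,0,0,-0.12],[0.005,0,0,0,0,0,-0.12],[0.005,0,0,0,0,0,-0.12],[0.005,0,0,0,0,0,-0.12],[0.005,0,0,0,0,0,-0.12],[0.005,0,0,0,0,0,-0.12],[0.005,0,0,0,0,0,-0.12],[0.005,0,0,0,0,0,-0.12],[0.005,0,0,0,0,0,-0.12],[0.005,0,0,0,0,0,-0.12],[0.005,0,0,0,0,0,-0.12],[0.005,0,0,0,0,0,-0.12]]'
python3 -m crank '[[0.005,0,0,0,0,0,-0.03],[0.005,0,0,0,0,0,0],[0.005,0,0,0,0,0,0],[0.005,0,0,0,0,0,0]]'
python3 -c "
from h import *
goto((.4656,.0545,.06),-.306)"
```

```text
time: 17.5
tcp_pos: [0.4623, 0.0535, 0.1014]
tool_rot: [-3.125, 0.308, -0.0]
ft_force: [0.4, 0.1, -1.2]
grip_width: 0.0125
gripper_force: 39.8
time: 18.5
tcp_pos: [0.4624, 0.0541, 0.1014]
tool_rot: [-2.552, -1.831, -0.001]
ft_force: [-0.3, 0.5, 0.2]
grip_width: 0.0131
gripper_force: 39.8
time: 18.83
tcp_pos: [0.4631, 0.0541, 0.1022]
tool_rot: [2.531, 1.861, 0.003]
ft_force: [1.0, 0.8, -0.8]
grip_width: 0.0131
gripper_force: 39.8
t 18.83 tcp [0.4631 0.0541 0.1022] tool d [0.0011 0.0022 0.0422] toolY yaw -0.303 rotvec tool [ 0.0012 -0.0016  0.0032] j6 0.258
```

```bash

python3 -m crank '[[0.005,0.0011,0.0022,0.02,0,0,0],[0.005,0,0,0.022,0,0,0],[0.005,0,0,0.003,0,0,0],[0.005,0,0,0,0,0,0],[0.005,0,0,0,0,0,0],[0.005,0,0,0,0,0,0]]'
python3 - <<'E'
from h import *
s=sensors.state();p=s["tcp_pos"];goto(p,-.306)
save_wrist("w7")
a=rectify("w7",p[:2],-.303,.024,.05,400)
b=rectify("w7",p[:2],-.303,p[2]-.0117,.05,400)
cv2.imwrite("pics/w7r.png",np.hstack([a,b]))
E
```

```text
time: 19.33
tcp_pos: [0.4671, 0.0545, 0.0592]
tool_rot: [2.529, 1.861, 0.007]
ft_force: [-0.7, 0.5, 0.0]
grip_width: 0.0128
gripper_force: 39.9
t 19.33 tcp [0.4671 0.0545 0.0592] tool d [0. 0. 0.] toolY yaw -0.302 rotvec tool [ 0.0045 -0.0024  0.0039] j6 0.259
```

View pics/w7r.png

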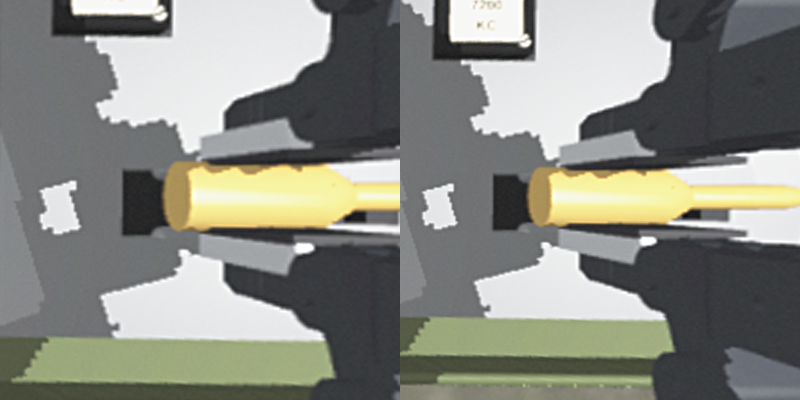

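The hover view shows the plug over its cut-out. The plug axis is about 1.4 mm too far towards +x' (row 197 against 203), and it needs about 2.5 mm towards +y'. I'll correct that, lower it and measure numerically.

```bash

python3 -m crank '[[0.005,0.0025,-0.0014,0.005,0,0,-0.003],[0.005,0,0,0.004,0,0,0],[0.005,0,0,0.002,0,0,0],[0.005,0,0,0,0,0,0],[0.005,0,0,0,0,0,0],[0.005,0,0,0,0,0,0],[0.005,0,0,0,0,0,0]]'
cat > prof.py <<'E'
from h import *
import sys
tag=sys.argv[1]
s=sensors.state();p=s["tcp_pos"];goto(p,-.306);save_wrist(tag)
for z in(.024,p[2]-.0117):
    a=rectify(tag,p[:2],-.303,z,.05,400).astype(int)
    g=a.sum(2)//3; y=(a[...,2]-a[...,0])
    print("z",round(z,4),"cols 90-170 gray",[int(v) for v in g[195:205,90:170:4].mean(0)])
    print(" yellow", [int(v) for v in y[195:205,90:170:4].mean(0)])
    ye=np.where(y[190:210].mean(0)>50)[0];print(" yellow cols",ye.min(),ye.max())
    for c in(ye.min()-12,ye.min()-6):
        print(" rows gray col",c,[int(v) for v in g[150:260:4,c-2:c+3].mean(1)])
    for c in(ye.min()+30,ye.min()+80):
        r=np.where(y[140:260,c]>50)[0]+140;print(" yellow rows",c,r.min(),r.max())
E
python3 prof.py w8
```

```text
time: 19.97
tcp_pos: [0.4658, 0.0573, 0.047]
tool_rot: [2.527, 1.865, 0.005]
ft_force: [-0.7, -0.6, 0.1]
grip_width: 0.013
gripper_force: 39.9
t 19.97 tcp [0.4658 0.0573 0.047 ] tool d [0. 0. 0.] toolY yaw -0.299 rotvec tool [ 0.0028 -0.002   0.007 ] j6 0.261
z 0.024 cols 90-170 gray [237, 237, 245, 151, 114, 116, 117, 117, 116, 118, 102, 36, 38, 43, 117, 140, 137, 137, 137, 130]
 yellow [-1, -1, -1, -3, -2, -5, -4, -4, -5, -4, -2, -1, -1, 4, 68, 87, 85, 85, 84, 82]
 yellow cols 146 399
 rows gray col 134 [116, 117, 114, 83, 37, 39, 39, 39, 41, 41, 40, 41, 42, 39, 40, 39, 40, 39, 37, 57, 118, 116, 116, 115, 116, 116, 116, 116]
 rows gray col 140 [116, 116, 116, 79, 36, 40, 41, 38, 40, 37, 38, 38, 38, 36, 38, 38, 37, 40, 37, 57, 117, 116, 115, 117, 117, 116, 115, 115]
 yellow rows 176 165 228
 yellow rows 226 168 225
z 0.0353 cols 90-170 gray [111, 117, 116, 117, 116, 118, 101, 37, 37, 56, 135, 138, 137, 137, 135, 158, 241, 238, 238, 237]
 yellow [-2, -3, -5, -4, -5, -4, -2, 0, -2, 17, 83, 85, 85, 84, 84, 105, 28, 25, 25, 27]
 yellow cols 128 399
 rows gray col 116 [116, 117, 117, 111, 78, 61, 62, 61, 61, 61, 63, 62, 64, 55, 55, 56, 57, 56, 52, 104, 117, 116, 116, 117, 115, 116, 116, 116]
 rows gray col 122 [115, 116, 117, 111, 60, 38, 40, 39, 38, 37, 37, 38, 38, 36, 38, 40, 39, 39, 35, 99, 117, 116, 116, 117, 115, 115, 116, 116]
 yellow rows 158 168 225
 yellow rows 208 170 223
```

```bash

python3 -m crank '[[0.005,0.0006,0.0002,0.001,0,0,0],[0.005,0,0,0.001,0,0,0],[0.005,0,0,0.001,0,0,0],[0.005,0,0,0,0,0,0],[0.005,0,0,0,0,0,0]]'
python3 -m crank '[[0.005,0,0,0.001,0,0,0],[0.005,0,0,0.001,0,0,0],[0.005,0,0,0,0,0,0],[0.005,0,0,0,0,0,0]]'
```

```text
time: 20.43
tcp_pos: [0.4659, 0.0578, 0.0437]
tool_rot: [2.527, 1.865, 0.004]
ft_force: [0.3, -0.7, 0.3]
grip_width: 0.0125
gripper_force: 39.9
time: 20.77
tcp_pos: [0.4659, 0.0578, 0.0418]
tool_rot: [2.527, 1.865, 0.004]
ft_force: [-0.3, -0.4, 0.0]
grip_width: 0.0131
gripper_force: 39.9
```

```bash

python3 -m crank '[[0.005,0,0,0.001,0,0,0],[0.005,0,0,0,0,0,0],[0.005,0,0,0,0,0,0]]'
python3 prof.py w9
```

```text
time: 21.02
tcp_pos: [0.4662, 0.0578, 0.0414]
tool_rot: [2.527, 1.865, 0.005]
ft_force: [-1.7, 0.2, 3.9]
grip_width: 0.0131
gripper_force: 42.1
t 21.02 tcp [0.4662 0.0578 0.0414] tool d [0. 0. 0.] toolY yaw -0.299 rotvec tool [ 0.0025 -0.0019  0.0071] j6 0.262
z 0.024 cols 90-170 gray [240, 240, 240, 240, 240, 247, 135, 117, 118, 118, 120, 71, 128, 140, 140, 140, 139, 138, 232, 241]
 yellow [-1, -1, -1, -1, -1, -2, -4, -4, -2, -2, -3, 4, 77, 88, 86, 86, 86, 93, 63, 18]
 yellow cols 137 399
 rows gray col 125 [118, 119, 118, 118, 119, 117, 118, 118, 118, 118, 117, 118, 119, 118, 118, 120, 119, 117, 119, 119, 119, 119, 120, 119, 118, 119, 119, 118]
 rows gray col 131 [118, 118, 118, 117, 117, 117, 117, 116, 108, 108, 109, 107, 108, 109, 109, 109, 110, 104, 104, 103, 116, 119, 118, 118, 118, 118, 119, 118]
 yellow rows 167 166 227
 yellow rows 217 169 224
z 0.0297 cols 90-170 gray [240, 240, 240, 244, 145, 117, 118, 118, 118, 65, 137, 140, 140, 140, 137, 160, 242, 239, 239, 238]
 yellow [-1, -1, -1, -1, -4, -4, -2, -2, -3, 14, 84, 87, 86, 86, 86, 108, 24, 22, 23, 23]
 yellow cols 128 399
 rows gray col 116 [118, 118, 119, 118, 119, 117, 118, 118, 117, 118, 117, 118, 118, 118, 118, 119, 118, 115, 118, 118, 119, 118, 118, 118, 119, 119, 119, 118]
 rows gray col 122 [118, 118, 118, 118, 119, 119, 119, 120, 112, 112, 112, 110, 112, 113, 113, 113, 113, 109, 109, 110, 118, 119, 119, 118, 118, 118, 119, 119]
 yellow rows 158 168 226
 yellow rows 208 170 223
```

```bash

python3 -m crank '[[0.02,0,0,-0.0003,0,0,0],[0.03,0,0,0,0,0,0],[0.035,0,0,0,0,0,0],[0.035,0,0,-0.01,0,0,0],[0.035,0,0,-0.02,0,0,0],[0,-0.004,0,0,0,0,0],[0,0,0,0,0,0,0],[0,0,0,0,0,0,0],[0,0,0,0,0,0,0]]'
python3 -m crank '[[0,0,0,0.008,0,0,0],[0,0,0,0.006,0,0,0],[0,0,0,0.003,0,0,0],[0,0,0,0.001,0,0,0],[0,0,0,0,0,0,0],[0,0,0,0,0,0,0]]'
```

```text
time: 21.82
tcp_pos: [0.4641, 0.0539, 0.0704]
tool_rot: [2.528, 1.865, 0.003]
ft_force: [0.4, 0.0, -0.0]
grip_width: 0.0004
gripper_force: 0.0
time: 22.32
tcp_pos: [0.4648, 0.054, 0.053]
tool_rot: [2.527, 1.865, 0.004]
ft_force: [0.3, -0.2, 0.5]
grip_width: -0.0003
gripper_force: 0.0
```

```bash

python3 -m crank '[[0,0,0,0.001,0,0,0],[0,0,0,0.001,0,0,0],[0,0,0,0,0,0,0]]'
python3 -m crank '[[0,0,0,0.001,0,0,0],[0,0,0,0.001,0,0,0],[0,0,0,0,0,0,0]]'
python3 -m crank '[[0,0,0,0.001,0,0,0],[0,0,0,0.001,0,0,0],[0,0,0,0,0,0,0]]'
```

```text
time: 22.57
tcp_pos: [0.4649, 0.054, 0.0512]
tool_rot: [2.527, 1.865, 0.005]
ft_force: [0.6, 0.0, 0.1]
grip_width: 0.0002
gripper_force: 0.0
time: 22.82
tcp_pos: [0.4653, 0.0539, 0.0495]
tool_rot: [2.526, 1.865, 0.006]
ft_force: [0.9, -0.1, 0.5]
grip_width: 0.0
gripper_force: 0.5
time: 23.07
tcp_pos: [0.4657, 0.0538, 0.0479]
tool_rot: [2.526, 1.864, 0.007]
ft_force: [1.0, -0.2, 3.5]
grip_width: 0.0004
gripper_force: 2.1
```

```bash

python3 -m crank '[[0,0,0,0.001,0,0,0],[0,0,0,0.001,0,0,0],[0,0,0,0,0,0,0]]'
python3 -m crank '[[0,0,0,0.001,0,0,0],[0,0,0,0.001,0,0,0],[0,0,0,0,0,0,0]]'
python3 -m crank '[[0,0,0,0.001,0,0,0],[0,0,0,0,0,0,0],[0,0,0,0,0,0,0]]'
```

```text
time: 23.32
tcp_pos: [0.466, 0.0538, 0.0461]
tool_rot: [2.525, 1.864, 0.008]
ft_force: [1.8, -1.2, 5.4]
grip_width: -0.0001
gripper_force: 2.7
time: 23.57
tcp_pos: [0.4651, 0.0541, 0.0435]
tool_rot: [2.527, 1.865, 0.006]
ft_force: [-1.0, 0.2, 4.9]
grip_width: 0.0
gripper_force: 2.2
time: 23.82
tcp_pos: [0.466, 0.0538, 0.0434]
tool_rot: [2.525, 1.864, 0.007]
ft_force: [-0.3, -0.6, 7.5]
grip_width: 0.0001
gripper_force: 4.1
```

```bash

python3 -m crank '[[0,0,0,0.001,0,0,0],[0,0,0,0.001,0,0,0],[0,0,0,0,0,0,0]]'
python3 -m crank '[[0,0,0,0.001,0,0,0],[0,0,0,0,0,0,0],[0,0,0,0,0,0,0]]'
```

```text
time: 24.07
tcp_pos: [0.4673, 0.0535, 0.0432]
tool_rot: [2.524, 1.864, 0.009]
ft_force: [-1.9, -1.8, 16.6]
grip_width: -0.0004
gripper_force: 8.4
time: 24.32
tcp_pos: [0.4682, 0.0533, 0.0432]
tool_rot: [2.522, 1.863, 0.011]
ft_force: [-2.6, -3.5, 20.9]
grip_width: -0.0001
gripper_force: 10.0
```

```bash

python3 -m crank '[[0,0,0,-0.005,0,0,0],[0,0,0,-0.02,0,0,0],[0,0,0,-0.04,0,0,0],[0,-0.03,0.01,-0.04,0,0,0],[0,-0.03,0.01,-0.03,0,0,0],[0,-0.03,0.01,0,0,0,0],[0,0,0,0,0,0,0],[0,0,0,0,0,0,0],[0,0,0,0,0,0,0]]'
python3 - <<'E'
from h import *
goto(sensors.state()["tcp_pos"],-.306)
save_wrist("w10")
a=rectify("w10",(.482,.033),-.303,.025,.075,600)
f=grab_frame("side");c=f["color"][...,::-1][165:225,190:270]
o=np.zeros((600,800,3),np.uint8);o[:,:600]=a;o[:150,600:]=cv2.resize(c,(200,150),interpolation=cv2.INTER_CUBIC)
cv2.imwrite("pics/w10r.png",o)
E
```

```text
time: 25.07
tcp_pos: [0.4653, -0.0333, 0.1638]
tool_rot: [-2.526, -1.864, -0.002]
ft_force: [0.3, -0.5, -0.1]
grip_width: 0.0003
gripper_force: 0.0
t 25.07 tcp [ 0.4653 -0.0333  0.1638] tool d [0. 0. 0.] toolY yaw -0.299 rotvec tool [-0.0008 -0.0022  0.0065] j6 0.067
```

View pics/w10r.png

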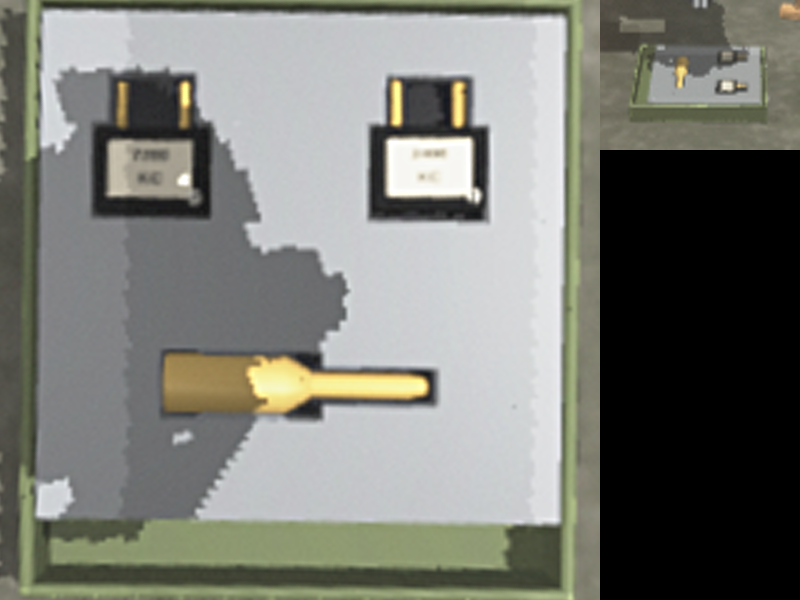

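Both parts look seated: the plug at cols 163–430 on row 383, tip towards -y, and the crystal at cols 370–488, rows 125–220, pins towards +x. I'll touch the bare foam (top 24 mm) with the closed fingers to calibrate the tip height and confirm the press depths.

```bash
python3 -c "
from h import *
goto((.433,.001,.05),-.306)"
```

```text
t 25.17 tcp [ 0.4655 -0.0327  0.1638] tool d [ 0.0225 -0.0409  0.1139] toolY yaw -0.298 rotvec tool [-0.0006 -0.002   0.0081] j6 0.066
```

```bash

python3 -m crank '[[0,0.0075,-0.0136,0.02,0,0,0],[0,0.0075,-0.0136,0.03,0,0,0],[0,0.0075,-0.0136,0.03,0,0,0],[0,0,0,0.02,0,0,0],[0,0,0,0.0139,0,0,0],[0,0,0,0.003,0,0,0],[0,0,0,0.002,0,0,0],[0,0,0,0.001,0,0,0],[0,0,0,0,0,0,0],[0,0,0,0,0,0,0]]'
python3 -m crank '[[0,0,0,0.001,0,0,0],[0,0,0,0.001,0,0,0],[0,0,0,0,0,0,0],[0,0,0,0,0,0,0]]'
python3 -m crank '[[0,0,0,0.001,0,0,0],[0,0,0,0,0,0,0],[0,0,0,0,0,0,0]]'
```

```text
time: 26.0
tcp_pos: [0.4355, -0.0003, 0.0467]
tool_rot: [2.525, 1.864, 0.007]
ft_force: [-0.0, 0.7, 0.7]
grip_width: 0.0001
gripper_force: 0.0
time: 26.33
tcp_pos: [0.4346, -0.0002, 0.0437]
tool_rot: [2.527, 1.865, 0.005]
ft_force: [-0.3, 0.4, -0.2]
grip_width: -0.0
gripper_force: 0.0
time: 26.58
tcp_pos: [0.4344, -0.0002, 0.0424]
tool_rot: [2.527, 1.865, 0.005]
ft_force: [-0.1, 0.1, -0.7]
grip_width: 0.0001
gripper_force: 0.0
```

```bash

python3 -m crank '[[0,0,0,0.001,0,0,0],[0,0,0,0,0,0,0],[0,0,0,0,0,0,0]]'
python3 -m crank '[[0,0,0,0.001,0,0,0],[0,0,0,0,0,0,0],[0,0,0,0,0,0,0]]'
python3 -m crank '[[0,0,0,0.001,0,0,0],[0,0,0,0,0,0,0],[0,0,0,0,0,0,0]]'
```

```text
time: 26.83
tcp_pos: [0.4344, -0.0001, 0.0414]
tool_rot: [2.527, 1.865, 0.005]
ft_force: [-0.0, -0.6, -0.2]
grip_width: -0.0002
gripper_force: 0.0
time: 27.08
tcp_pos: [0.4347, -0.0002, 0.041]
tool_rot: [2.527, 1.865, 0.005]
ft_force: [-2.5, -0.1, 5.7]
grip_width: 0.0001
gripper_force: 2.6
time: 27.33
tcp_pos: [0.4348, -0.0002, 0.041]
tool_rot: [2.527, 1.866, 0.004]
ft_force: [-6.5, 1.1, 13.6]
grip_width: -0.0003
gripper_force: 6.5
```

The foam stopped the fingers at TCP 0.0410. The crystal's press stop was therefore 1.3–1.4 mm proud (nominal 1) and the plug's at most 3 mm proud, so both are home. I'll retreat and hand in.

```bash

python3 -m crank '[[0,0,0,-0.005,0,0,0],[0,0,0,-0.03,0,0,0],[0,0,0,-0.04,0,0,0],[0,0,0,-0.04,0,0,0],[0,0,0,0,0,0,0],[0,0,0,0,0,0,0],[0,0,0,0,0,0,0]]'
python3 -c "
from cell import bot
print(bot.finish_job())"
```

```text
time: 27.92
tcp_pos: [0.434, -0.0002, 0.1542]
tool_rot: [2.527, 1.865, 0.005]
ft_force: [-1.1, -0.3, -1.1]
grip_width: 0.0002
gripper_force: 0.0
the job is handed in; nothing more can be done
None
```

I handed the job in at about 28 s: the jack plug and the loose black crystal are each pushed down in their own cut-outs, the right way round by the last picture and, by the press heights against the foam top, fully home; no verdict was returned.

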